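# Empty the cap tray and stand it away on the vanity

### The arm

A 6-joint arm with a two-finger parallel gripper is mounted at the origin on the work surface. World frame = base frame: x ahead of the robot, y to its left, z up, the work surface at z = 0. Lengths are in m, angles in rad, forces in N, time in s.
With the tool pointing down it reaches from about 0.35 to 0.975 m from the base axis. Payload 4.9 kg.
Tool frame: the origin (TCP) lies at the very end of the fingers, on their centre line; the grasp point (between the pads) lies 19 mm behind it (ctrl.tcp_to_grasp is the z of the grasp point in the tool frame, in m); z points along the fingers, y is the line along which they close (so a half turn about z gives the same grasp; the last joint's range is limited). The gripper opens to 85 mm and grips with 20 to 120 N. Pads are 22 mm wide; open, the fingers measure 114 mm over their backs; the gripper's body (76 mm by 85 mm) begins 54 mm behind the grasp point. The pads swing forward as they close: fully open they stand 13 mm farther back than shut.
Start: joints at [-1.23, 0.053, 1.613, -0, 1.476, -0.119], TCP at [0.277, -0.56, 0.231] pointing down, gripper open.
Joint ranges: [-3.01, 3.01], [-1.01, 2.22], [0.06, 2.58], [-1.02, 4.17], [0.09, 2.62], [-3.14, 3.14]. Speed limits (rad/s): [2.57, 2.57, 3.14, 3.14, 3.14, 3.14].

### API

Orientations are given as a rotation vector (axis times angle).
In Python, from station import ctrl, eyes, job, nets gives the robot as it stands. The module is installed in compiled form; this text tells all that it offers.
- The arm moves only by the tool jog_arm, never from a script. Its argument "commands" is one flat list of numbers, 7 for each row, row after row: the shift along the tool's x, y, z each as a share of 0.06 m, from -1 to 1, then the turn, a rotation vector about the tool's x, y, z each as a share of 0.1 rad, from -1 to 1, then the finger opening in mm, from 0 to 85.4. In form: [x, y, z, ax, ay, az, grip, x, y, z, ax, ay, az, grip, ...]. A call has 1 to 20 rows; each row shifts and turns the commanded pose from where the row before left it, along the tool's axes as they then stand; what a row does not reach is not made up. A row lasts 1/8 s, in which the tool goes at most 62.5 mm and 10.7 degrees, less where a joint would pass 70% of its speed; a pose out of reach is approached as far as the arm can. A call with a number of a shift or a turn outside -1 to 1 is refused whole. A call with a gripper value outside its range is refused whole. The fingers move at their own pace and stop on an object; "newtons" is the grip in N (left out, the last holds). Time passes only in rows, so rows that do not move let the fingers close. It gives the time, the measured TCP pose, the force, the opening and the grip force at its end, in the units of the state.
- ctrl.get_obs(): the state, without advancing time (a new reading comes with each control period).
- eyes.get_image(name): name is "scene" or "side" or "wrist"; returns a dict with "image" (480x640x3 uint8, red, green, blue), "z_map" (480x640 float32, m along the optical axis (not along the pixel's ray), 0 where there is no reading), "K" (3x3 intrinsics, pixels), "cam_to_world" (4x4, takes a point from camera to world coordinates). Camera axes: x right, y up, looking along -z (the intrinsics and any distortion apply to the point x, -y, -z); pixel columns grow to the right and rows downward; lengths in m; the calibration is good to about 2 mm. A picture is of the moment at which its call begins.
- job.finish_job(): hands the job in; it is judged then, once.
Trained networks look in the newest picture that a camera, given by its name, has taken for a name from the list of things; names that differ only in an ending like _2 or _b are one class to them, and where a whole thing is asked for, a point or a joint stands for the part that bears it (a point fixed in the world has none). Each returns a list of dicts, best first, with "p" (0 to 1); they miss things now and then, are a little off and sometimes report something else, mostly with a low value. They report only what shows in the picture. A call takes as long as a camera call.
- nets.silhouettes(camera, name): "mask" (480x640 bool, what is visible of it) and "bbox" ([left, top, right, bottom] in pixels, round what is visible of it).
The state is a dict: "t": time; "q": joint angles; "dq": joint speeds; "effort": joint torques, N m; "tool_pos": TCP position; "tool_rot": TCP orientation; "contact_force": force on the tool from outside, world axes, zero at the start; "wrist_torque": the same for the moment, N m; "opening": finger opening in m; "grip_force": force on a finger pad.
Only numpy, scipy, OpenCV 4.12 (cv2) and the standard library are available. Lean on these libraries where they do the work, as an engineer would, in place of code of your own. Each camera call takes 0.05 s, during which the arm holds its last target. There are 200 camera calls.

### The job

Tip the three steel vial caps off the flat pink tray into the white dish, without touching the caps with the gripper. Then stand the emptied tray upright on one of its short ends on the brass-outlined place on the onyx tray, square to the outline, without disturbing the bottles, the vial stand or the compact.

Things in the scene. Friction and masses are not known exactly. Their poses are not given: they have to be found in the camera images.
- tray: Shallow flat matte pink plastic tray, 100 mm long (its x) x 62 mm wide (its y) x 18 mm high (its z), 90 g. Floor 4 mm thick; walls 5 mm thick and 18 mm high on both long sides and on the +x short end; the -x short end is open (no wall), and at the start it faces roughly towards the robot. Origin: centre of its underside. Starts lying flat on the console with the three caps in it.
- tray_mid (a point): Centre of the pink tray's outer block, 9 mm above its underside; 50 mm above the onyx when the tray stands on a short end.
- cap0: Vial cap: square steel block 15 x 15 x 12 mm with a 10 mm round knob 4 mm high on top, 12 g, loose in the pink tray. Origin: centre of its underside.
- cap1: Second vial cap, same as cap0.
- cap2: Third vial cap, same as cap0.
- dish: Round white ceramic bowl, rim 130 mm across, 45 mm high, wall 4 mm, standing loose on the console, empty. Origin: centre of its underside.
- onyx: Fixed octagonal brown onyx tray, 300 mm across flats, top face 12 mm above the console, with a lip 6 mm wide and 5 mm high round its edge. Origin: centre of its underside; its -x side faces roughly towards the robot; bottles and vial stand are on its +x half.
- berth (a point): Centre of the brass-outlined rectangle (40 mm along x, 90 mm along y, flush) inlaid in the onyx top face, 70 mm from the onyx centre towards its -x side. On the top face; axes as the onyx tray.
- bottle_a: Tall teardrop amber glass bottle, 64 mm widest, 152 mm high, on the -y side of the onyx tray, 0.25 kg, loose: leave it alone. Origin: centre of its underside.
- bottle_b: The same bottle on the +y side of the onyx tray: leave it alone.
- vial_stand: Steel stand (30 x 85 mm, 34 mm high) with five 56 mm high vials, on the onyx tray between and behind the bottles: leave it alone. Origin: centre of its underside.
- compact: Closed round matte pink compact, 72 mm across, 16 mm high, on the console beyond the dish and the tray: leave it alone. Origin: centre of its underside.

How it is judged:
By the outcome, as a careful person would: the job done as asked, in the order asked, and still so for the second after the job is handed in, with the robot touching nothing.
It also fails if it takes over 54 s, if anything falls off the work surface, if the arm or the gripper's body presses on something with over 40 N, if the wrist force passes 120 N, or if a joint passes its speed limit or range.

## Working session

There is one attempt and no reset: what is moved stays moved. The work goes in short steps, Python scripts to look and compute and a tool call to move; the robot and the scene stay as the last step left them, time stands still between calls to the robot, and variables do not carry over. Pictures are saved under pics/ and viewed, at most 10 in all, crops included, and the job is handed in when it is done.

Besides the shell and the picture viewer there is one more tool, called after "Request:" as name(argument=value, ...), one argument or row to a line, values as JSON. jog_arm: Moves the arm, as the interface text tells. Shift numbers are shares of 0.06 m and turn numbers shares of 0.1 rad, none past 1 either way. Its arguments: {"type":"object","properties":{"commands":{"type":"array","items":{"type":"number"}},"newtons":{"type":"number"}},"required":["commands"]}

```bash
mkdir -p pics; cat > h.py <<'E'
import numpy as np,cv2
from station import ctrl,eyes,job,nets
from scipy.spatial.transform import Rotation as R
def cloud(d,mask=None):
    z=d['z_map'];v,u=np.nonzero((z>0)&(mask if mask is not None else True))
    Z=z[v,u];K=d['K']
    p=np.c_[(u-K[0,2])/K[0,0]*Z,-(v-K[1,2])/K[1,1]*Z,-Z]
    T=d['cam_to_world'];return p@T[:3,:3].T+T[:3,3]
def save(d,n): cv2.imwrite('pics/'+n,cv2.cvtColor(d['image'],cv2.COLOR_RGB2BGR))
E
python3 - <<'E'
from h import *
o=ctrl.get_obs();print(o['t'],o['tool_pos'],o['tool_rot'],ctrl.tcp_to_grasp)
for c in ('scene','side'):
    d=eyes.get_image(c);save(d,c+'0.png')
    print(c,d['cam_to_world'].round(3).tolist())
    for n in ('tray','cap0','dish','onyx','bottle_a','vial_stand','compact'):
        for r in nets.silhouettes(c,n)[:3]:
            P=cloud(d,r['mask'])
            if len(P)<5: print(c,n,'few');continue
            print(c,n,round(float(r['p']),2),np.round(r['bbox']),np.percentile(P,2,axis=0).round(3),np.percentile(P,98,axis=0).round(3),np.median(P,axis=0).round(3))
E
```

```text
0.0 [ 0.27714892 -0.5595195   0.23008906] [-3.05704132e+00 -7.15415177e-01  4.05069728e-04] -0.0187
scene [[0.285, -0.697, 0.658, 1.194], [0.958, 0.221, -0.18, -0.186], [-0.02, 0.682, 0.731, 0.733], [0.0, 0.0, 0.0, 1.0]]
scene tray 0.97 [138. 216. 175. 262.] [ 0.405 -0.37   0.001] [ 0.505 -0.307  0.019] [ 0.465 -0.335  0.005]
scene tray 0.72 [157. 238. 163. 247.] [ 0.469 -0.345  0.003] [ 0.492 -0.329  0.021] [ 0.486 -0.336  0.016]
scene cap0 0.61 [158. 238. 162. 249.] [ 0.477 -0.342  0.012] [ 0.493 -0.329  0.021] [ 0.487 -0.336  0.017]
scene cap0 0.56 [217. 307. 260. 344.] [ 0.678 -0.247  0.006] [ 0.742 -0.183  0.018] [ 0.713 -0.215  0.015]
scene cap0 0.49 [151. 232. 161. 242.] [ 0.436 -0.349  0.003] [ 0.468 -0.332  0.021] [ 0.46  -0.339  0.013]
scene dish 0.95 [243. 192. 304. 240.] [ 0.436 -0.162  0.003] [ 0.557 -0.048  0.046] [ 0.476 -0.104  0.022]
scene onyx 0.73 [346. 183. 522. 311.] [0.487 0.039 0.003] [0.779 0.318 0.018] [0.631 0.18  0.012]
scene onyx 0.58 [382. 209. 418. 276.] [0.673 0.056 0.031] [0.71  0.108 0.162] [0.693 0.079 0.08 ]
scene bottle_a 0.71 [471. 186. 512. 262.]
[... 516 characters left out ...]
29. 193. 434. 203.] [ 0.425 -0.35   0.006] [ 0.436 -0.342  0.019] [ 0.43  -0.345  0.014]
side dish 0.92 [349. 216. 418. 259.] [ 0.442 -0.162  0.003] [ 0.554 -0.041  0.044] [ 0.499 -0.128  0.027]
side onyx 0.89 [140. 265. 368. 432.] [0.485 0.053 0.003] [0.761 0.338 0.017] [0.598 0.225 0.011]
side onyx 0.51 [160. 273. 210. 376.] [0.649 0.266 0.022] [0.695 0.307 0.16 ] [0.669 0.289 0.077]
side bottle_a 0.91 [160. 269. 214. 377.] [0.649 0.263 0.014] [0.697 0.307 0.16 ] [0.669 0.289 0.076]
side vial_stand 0.9 [182. 269. 216. 314.] [0.717 0.141 0.013] [0.735 0.198 0.067] [0.727 0.169 0.044]
side compact 0.72 [286. 199. 316. 220.] [ 0.673 -0.235  0.002] [ 0.734 -0.176  0.016] [ 0.703 -0.198  0.014]
```

```bash
python3 - <<'E'
from h import *
a=cv2.imread('pics/scene0.png');b=cv2.imread('pics/side0.png')
A=cv2.resize(a[180:350,120:540],(800,324),interpolation=cv2.INTER_CUBIC)
B=cv2.resize(b[180:440,130:470],(366,275),interpolation=cv2.INTER_CUBIC)
C=cv2.resize(a[205:270,130:190],(254,275),interpolation=cv2.INTER_CUBIC)
o=np.zeros((600,800,3),np.uint8);o[:324]=A;o[325:,:366]=B;o[325:,370:624]=C
cv2.imwrite('pics/m0.png',o)
for c in ('scene','side'):
    d=eyes.get_image(c)
    r=nets.silhouettes(c,'tray')[0];P=cloud(d,cv2.dilate(r['mask'].astype(np.uint8),np.ones((3,3)))>0)
    P=P[P[:,2]>0.004]; print(c,'tray',cv2.minAreaRect((P[:,:2]*1000).astype(np.float32)))
    r=nets.silhouettes(c,'dish')[0];P=cloud(d,r['mask']);Q=P[P[:,2]>.036]
    print('dish',cv2.minEnclosingCircle((Q[:,:2]*1000).astype(np.float32)),P[:,2].max())
    # onyx lip points
    P=cloud(d);P=P[(P[:,0]>.45)&(P[:,0]<.85)&(P[:,1]>-.02)&(P[:,1]<.38)]
    Q=P[(P[:,2]>.0145)&(P[:,2]<.019)]
    # octagon fit: maximize points near boundary
    best=None
    for cx in np.arange(.6,.68,.002):
      for cy in np.arange(.15,.22,.002):
        for th in np.radians(np.arange(-22,22.5,1.)):
          q=(Q[:,:2]-[cx,cy]); an=th+np.arange(8)*np.pi/4
          m=(q@np.array([np.cos(an),np.sin(an)])).max(1)
          s=(np.abs(m-.147)<.004).sum()
          if best is None or s>best[0]: best=(s,len(Q),cx,cy,np.degrees(th))
    print('onyx',best)
    # brass pixels
    im=d['image'].astype(int);hsv=cv2.cvtColor(d['image'],cv2.COLOR_RGB2HSV)
    z=d['z_map'];
E
```

```text
scene tray ((453.30133056640625, -340.1794738769531), (104.43643951416016, 62.073570251464844), 7.442449569702148)
dish ((496.57659912109375, -105.09723663330078), 66.58515167236328) 0.04857635272929539
onyx (np.int64(1156), 1512, np.float64(0.63), np.float64(0.18400000000000002), np.float64(-3.0000000000000004))
side tray ((452.3021240234375, -336.5455322265625), (99.96489715576172, 68.05255889892578), 7.29680871963501)
dish ((496.78759765625, -102.2663345336914), 65.32003784179688) 0.045792409697491654
onyx (np.int64(2102), 2342, np.float64(0.63), np.float64(0.18800000000000003), np.float64(-3.0000000000000004))
```

View pics/m0.png

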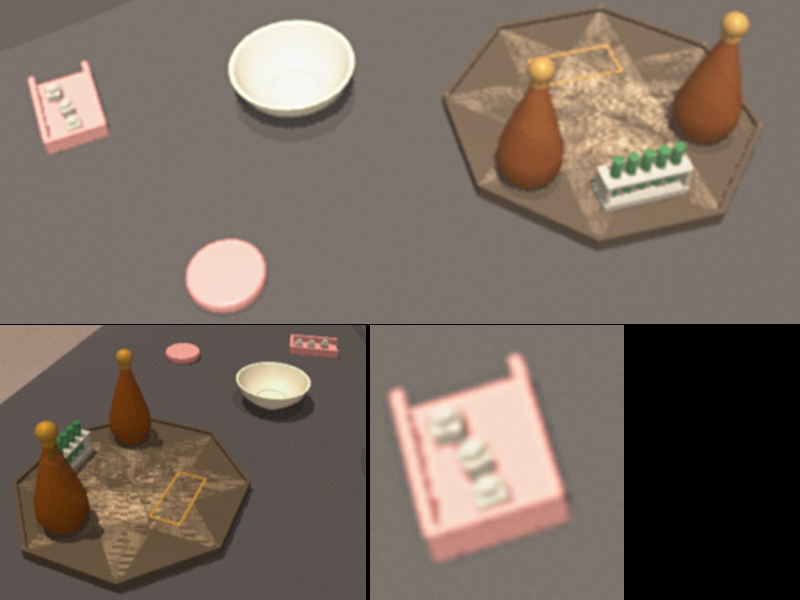

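The overview shows the tray at lower left of the scene view, with its caps towards one side, the dish at (295,70), the brass berth at (575,65) and clear space all round the tray. First I'll move towards the tray, and use that move to learn the arm's kinematics.

Request:
jog_arm(
  commands=[0.7,-0.3,0.1,0,0,0.55,85,0.7,-0.3,0.1,0,0,0.55,85,0.7,-0.3,0.1,0,0,0.55,85,0.7,-0.3,0.1,0,0,0.55,85,0.7,-0.3,0.1,0,0,0.55,85,0.7,-0.3,0.1,0,0,0.55,85],
)

```text
t: 1.85
tool_pos: [0.4823, -0.3776, 0.1953]
tool_rot: [3.135, 0.201, 0.0]
contact_force: [1.1, -0.8, -0.1]
opening: 0.0846
grip_force: 0.0
```

```bash
cat >> h.py <<'E'
import json
def log():
    o=ctrl.get_obs()
    open('log.txt','a').write(json.dumps([list(map(float,o['q'])),list(map(float,o['tool_pos'])),list(map(float,o['tool_rot']))])+'\n')
    print('t',round(o['t'],2),'q',np.round(o['q'],3),'p',np.round(o['tool_pos'],4),'\nR\n',R.from_rotvec(o['tool_rot']).as_matrix().round(3),'F',np.round(o['contact_force'],1),'open',round(o['opening'],4),'grip',o['grip_force'])
    return o
E
python3 -c "
from h import *
log()"
```

```text
t 1.85 q [-0.786  0.047  1.679 -0.     1.415  0.657] p [ 0.4823 -0.3776  0.1953] 
R
 [[ 0.992  0.128  0.   ]
 [ 0.128 -0.992 -0.   ]
 [ 0.     0.    -1.   ]] F [ 1.1 -0.8 -0.1] open 0.0846 grip 0.0
```

Request:
jog_arm(
  commands=[0,0,0,0,-0.9,0,85,0,0,0,0,-0.9,0,85,0,0,0,0,-0.9,0,85,0,0,0,0,-0.9,0,85,0,0,0,0,-0.9,0,85],
)

```text
t: 2.48
tool_pos: [0.4815, -0.3787, 0.1955]
tool_rot: [3.027, 0.197, -0.697]
contact_force: [0.1, 0.5, -0.5]
opening: 0.0849
grip_force: 0.0
```

```bash
python3 -c "
from h import *
log()"
```

```text
t 2.48 q [-0.647  0.275  1.472 -0.316  1.72   0.798] p [ 0.4815 -0.3787  0.1955] 
R
 [[ 0.892  0.13  -0.433]
 [ 0.116 -0.992 -0.057]
 [-0.437  0.    -0.899]] F [ 0.1  0.5 -0.5] open 0.0849 grip 0.0
```

```bash
cat > kin.py <<'E'
import numpy as np,json
from scipy.spatial.transform import Rotation as R
from scipy.optimize import least_squares
D=[json.loads(l) for l in open('log.txt')]
D.append([[-1.23,0.053,1.613,0,1.476,-0.119],[0.27714892,-0.5595195,0.23008906],[-3.05704132,-.715415177,.000405]])
def E(a,t): return R.from_euler(a,t).as_matrix()
def fk(q,p,s4=1):
    d1,off,a1,a3,a2,lt,o5=p
    A=E('z',q[0])@E('y',q[1]); x=np.array([0,0,d1])+E('z',q[0])@[0,off,0]+A@[0,0,a1]
    B=A@E('y',q[2]); x=x+B@[a3,0,a2]
    C=B@E('z',s4*q[3])@E('y',q[4]); x=x+C@[o5,0,lt]
    return x,C@E('z',q[5]-0*np.pi/2)
P0=[.15,.07,.5,0,.5,.4,0]
def res(p): return np.concatenate([fk(d[0],p)[0]-d[1] for d in D]+[.02*(np.array(p)-P0)*[.1,.1,.1,1,.1,.1,1]])
def fit(): return least_squares(res,P0).x
E
python3 - <<'E'
from kin import *
for s in (1,-1):
  for d in D:
    r=fk(d[0],P0,s)[1].T@R.from_rotvec(d[2]).as_matrix(); print(s,R.from_matrix(r).as_rotvec().round(3))
p=fit();print(p.round(4));print(np.round([fk(d[0],p)[0]-d[1] for d in D],4))
E
```

```text
1 [-0.     0.     1.571]
1 [-0.     0.     1.571]
1 [1.000e-03 1.000e-03 1.571e+00]
-1 [ 0.    -0.     1.571]
-1 [-0.009 -0.7    1.608]
-1 [1.000e-03 1.000e-03 1.571e+00]
[0.2177 0.0742 0.4224 0.0717 0.6075 0.2798 0.0007]
[[ 0.0003 -0.0003 -0.0005]
 [-0.     -0.     -0.0001]
 [-0.0001  0.0005  0.0006]]
```

Request:
jog_arm(
  commands=[-0.3,0,0,0,1,0,85,-0.3,0,0,0,1,0,85,-0.3,0,0,0,1,0,85,-0.3,0,0,0,1,0,85,-0.3,0,0,0,1,0,85,-0.3,0,0,0,1,0,85,-0.3,0,0,0,1,0,85,-0.3,0,0,0,1,0,85],
)

```text
t: 3.48
tool_pos: [0.3424, -0.397, 0.21]
tool_rot: [-3.066, -0.2, -0.548]
contact_force: [0.9, -0.7, 0.5]
opening: 0.0849
grip_force: 0.0
```

```bash
python3 - <<'E'
from h import *
log()
from kin import *
p=fit();print(p.round(4));print(np.round([fk(d[0],p)[0]-d[1] for d in D],4))
d=eyes.get_image('wrist');save(d,'w1.png');print(d['cam_to_world'].round(3))
for n in ('tray','cap0'):
  for r in nets.silhouettes('wrist',n)[:4]:
    P=cloud(d,r['mask']);
    print(n,r['p'],r['bbox'],np.percentile(P,2,axis=0).round(3),np.percentile(P,98,axis=0).round(3)) if len(P) else 0
E
```

```text
t 3.48 q [-1.185 -0.286  1.989  0.349  1.357  0.196] p [ 0.3424 -0.397   0.21  ] 
R
 [[ 0.93   0.129  0.343]
 [ 0.122 -0.992  0.043]
 [ 0.346  0.002 -0.938]] F [ 0.9 -0.7  0.5] open 0.0849 grip 0.0
[ 0.2193  0.0742  0.4251  0.0758  0.607   0.2799 -0.    ]
[[ 0.0001 -0.0001 -0.0003]
 [ 0.0001 -0.0002 -0.0002]
 [ 0.0002 -0.0001 -0.0002]
 [-0.0002  0.0005  0.0007]]
[[ 0.13   0.988 -0.081  0.356]
 [-0.992  0.129 -0.008 -0.395]
 [ 0.002  0.082  0.997  0.367]
 [ 0.     0.     0.     1.   ]]
tray 0.97 [226.7, 96.6, 302.6, 216.3] [ 0.403 -0.371  0.002] [ 0.5   -0.306  0.019]
cap0 0.81 [265.0, 167.0, 286.9, 190.7] [ 0.422 -0.359  0.004] [ 0.437 -0.344  0.021]
cap0 0.8 [256.9, 109.3, 273.4, 131.4] [ 0.474 -0.342  0.008] [ 0.489 -0.327  0.021]
cap0 0.66 [254.8, 138.1, 273.5, 163.3] [ 0.448 -0.347  0.009] [ 0.463 -0.332  0.021]
```

View pics/w1.png

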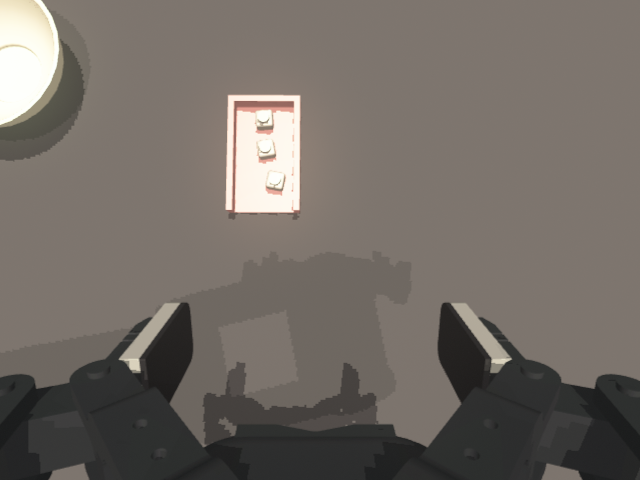

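```bash
cat >> kin.py <<'E'
p=fit()
LO=np.array([-3.01,-1.01,.06,-1.02,.09,-3.14]);HI=np.array([3.01,2.22,2.58,4.17,2.62,3.14])
def pose(yaw,tilt):  # tool x along yaw, tool z down; tilt>0 = z swings towards +x
    return E('z',yaw)@np.diag([1,-1,-1.])@E('y',tilt)
def ik(x,Rm,q0):
    def f(q):
        a,b=fk(q,p); b=b@E('z',np.pi/2)
        return np.r_[(a-x)*5,R.from_matrix(b.T@Rm).as_rotvec()]
    s=least_squares(f,np.clip(q0,LO+.01,HI-.01),bounds=(LO,HI));return s.x,np.abs(s.fun).max()
E
python3 - <<'E'
from kin import *
from h import *
d=eyes.get_image('wrist');r=nets.silhouettes('wrist','tray')[0]
P=cloud(d,r['mask']);Q=P[(P[:,2]>.012)];print('tray',cv2.minAreaRect((Q[:,:2]*1000).astype(np.float32)),np.percentile(Q[:,2],[50,95]))
T=np.array([.453,-.338]);B=np.array([.56,.190]);u=np.array([np.cos(.129),np.sin(.129)]);g=.03
for th in np.radians([0,15,30,45,60,75]):
    out=[]
    q=np.array(D[1][0])
    for tl in np.linspace(0,-th,6): q,e=ik(np.r_[T+g*u,.01],pose(.129,tl),q)
    out.append((q.round(2),round(e,3)))
    for tl in np.linspace(-th,np.pi/2-th,10):
        q,e=ik(np.r_[.52,-.10,.13],pose(.05,tl),q)
    out.append((q.round(2),round(e,3)))
    for k in np.linspace(0,1,8):
        q,e=ik(np.r_[.56-.12*0,-.10+.29*k,.16],pose(-.052,np.pi/2-th),q)
    for z in (.14,.12,.1,.092): q,e=ik(np.r_[.555,.19,z],pose(-.052,np.pi/2-th),q)
    out.append((q.round(2),round(e,3)))
    print(np.degrees(th),out)
E
```

```text
tray ((451.8498229980469, -337.9631652832031), (100.44129180908203, 62.24968338012695), 7.210829734802246) [0.01744098 0.01877307]
0.0 [(array([-0.73,  0.19,  1.86, -0.  ,  1.09,  0.71]), np.float64(0.0)), (array([-0.74, -0.11,  2.58,  2.21,  1.16, -1.05]), np.float64(0.044)), (array([ 0.42,  0.15,  2.41,  3.69,  1.06, -1.86]), np.float64(0.0))]
14.999999999999998 [(array([-0.65,  0.32,  1.73, -0.19,  1.29,  0.87]), np.float64(0.0)), (array([-0.72, -0.42,  2.58,  1.75,  0.81, -0.53]), np.float64(0.066)), (array([ 0.41, -0.09,  2.44,  3.94,  0.64, -2.13]), np.float64(0.0))]
29.999999999999996 [(array([-0.58,  0.46,  1.59, -0.33,  1.51,  0.96]), np.float64(0.0)), (array([-0.63, -0.61,  2.57,  1.2 ,  0.63,  0.06]), np.float64(0.0)), (array([ 0.31, -0.3 ,  2.38, -1.02,  0.28,  2.79]), np.float64(0.112))]
45.0 [(array([-0.53,  0.62,  1.45, -0.45,  1.72,  1.  ]), np.float64(0.0)), (array([-0.55, -0.56,  2.43,  0.67,  0.7 ,  0.58]), np.float64(0.0)), (array([ 0.33, -0.25,  2.29, -0.67,  0.44,  2.46]), np.float64(0.0))]
59.99999999999999 [(array([-0.49,  0.77,  1.33, -0.57,  1.93,  1.01]), np.float64(0.0)), (array([-0.46, -0.43,  2.27,  0.33,  0.87,  0.9 ]), np.float64(0.0)), (array([ 0.28, -0.18,  2.15, -0.26,  0.69,  2.06]), np.float64(0.0))]
75.0 [(array([-0.47,  0.92,  1.23, -0.7 ,  2.13,  0.98]), np.float64(0.0)), (array([-0.39, -0.27,  2.1 ,  0.13,  1.08,  1.08]), np.float64(0.0)), (array([ 0.24, -0.07,  1.99, -0.09,  0.97,  1.9 ]), np.float64(0.0))]
```

Wrist view: tray centred at (265,155), three caps inside, its open end facing the gripper and edges square to the tool. I'll grasp with the tool leaning 45° back. That splits the 90° turn so the tray can stand with the tool leaning 45° forward.

```bash
cat > plan.py <<'E'
from kin import *
def plan(x0,R0,x1,R1,n,grip,nd=2,hold=0,chk=None):
    """linear/slerp path in n rows; prints rounded rows + simulated end"""
    x0=np.array(x0,float);x1=np.array(x1,float)
    w=R.from_matrix(R0.T@R1).as_rotvec()/n
    x,M=x0.copy(),R0.copy();rows=[]
    for k in range(n):
        tx=x0+(x1-x0)*(k+1)/n; tM=R0@R.from_rotvec(w*(k+1)).as_matrix()
        s=np.round(M.T@(tx-x)/.06,nd);a=np.round(R.from_matrix(M.T@tM).as_rotvec()/.1,nd)
        x=x+M@s*.06;M=M@R.from_rotvec(a*.1).as_matrix()
        rows+=[*(s+0.).tolist(),*(a+0.).tolist(),grip]
    rows+=[0,0,0,0,0,0,grip]*hold
    r=np.array(rows).reshape(-1,7)
    print(n,'max',np.abs(r[:,:6]).max().round(2),'end',x.round(4)); print(str([float(v) if v%1 else int(v) for v in rows]))
    return x,M
def cur():
    from station import ctrl
    o=ctrl.get_obs();return np.array(o['tool_pos']),R.from_rotvec(o['tool_rot']).as_matrix()
E
python3 - <<'E'
from plan import *
x,M=cur()
x,M=plan(x,M,[.528,-.3285,.10],pose(.127,-.785),13,85)
x,M=plan(x,M,[.528,-.3285,.066],pose(.127,-.785),2,85)
x,M=plan(x,M,[.472,-.3355,.009],pose(.127,-.785),5,85)
E
```

```text
13 max 0.88 end [ 0.5282 -0.3282  0.0999]
[0.18, -0.06, 0.22, 0, -0.87, 0, 85, 0.2, -0.05, 0.2, 0, -0.88, 0, 85, 0.22, -0.06, 0.18, 0, -0.87, 0.01, 85, 0.23, -0.06, 0.16, 0, -0.87, 0, 85, 0.25, -0.05, 0.14, 0, -0.87, 0, 85, 0.26, -0.06, 0.12, 0.01, -0.88, 0, 85, 0.26, -0.06, 0.09, 0, -0.87, 0, 85, 0.28, -0.05, 0.08, 0, -0.87, 0.01, 85, 0.28, -0.06, 0.04, 0, -0.88, 0, 85, 0.28, -0.06, 0.03, 0, -0.87, 0, 85, 0.28, -0.05, 0, 0, -0.87, 0, 85, 0.29, -0.06, -0.03, 0, -0.87, 0, 85, 0.28, -0.06, -0.05, 0, -0.88, 0.01, 85]
2 max 0.2 end [ 0.5282 -0.3282  0.0659]
[0.2, 0, 0.2, 0, 0, 0, 85, 0.2, 0, 0.2, 0, 0, 0, 85]
5 max 0.27 end [ 0.4718 -0.3354  0.0091]
[0, 0, 0.27, 0, 0, 0, 85, 0, 0, 0.27, 0, 0, 0, 85, 0, 0, 0.26, 0, 0, 0, 85, 0, 0, 0.27, 0, 0, 0, 85, 0, 0, 0.27, 0, 0, 0, 85]
```

Request:
jog_arm(
  commands=[0.18,-0.06,0.22,0,-0.87,0,85,0.2,-0.05,0.2,0,-0.88,0,85,0.22,-0.06,0.18,0,-0.87,0.01,85,0.23,-0.06,0.16,0,-0.87,0,85,0.25,-0.05,0.14,0,-0.87,0,85,0.26,-0.06,0.12,0.01,-0.88,0,85,0.26,-0.06,0.09,0,-0.87,0,85,0.28,-0.05,0.08,0,-0.87,0.01,85,0.28,-0.06,0.04,0,-0.88,0,85,0.28,-0.06,0.03,0,-0.87,0,85,0.28,-0.05,0,0,-0.87,0,85,0.29,-0.06,-0.03,0,-0.87,0,85,0.28,-0.06,-0.05,0,-0.88,0.01,85,0,0,0,0,0,0,85],
)

```text
t: 5.48
tool_pos: [0.5296, -0.3257, 0.0963]
tool_rot: [2.851, 0.189, -1.185]
contact_force: [0.2, -0.5, -0.7]
opening: 0.0854
grip_force: 0.0
```

```bash
python3 - <<'E'
from h import *
log()
from plan import *
x,M=cur()
x,M=plan(x,M,[.528,-.3285,.066],pose(.127,-.785),3,85)
x,M=plan(x,M,[.472,-.3355,.009],pose(.127,-.785),5,85)
d=eyes.get_image('wrist');r=nets.silhouettes('wrist','tray')[0]
P=cloud(d,r['mask']);Q=P[(P[:,2]>.012)];print('tray',r['p'],cv2.minAreaRect((Q[:,:2]*1000).astype(np.float32)),np.percentile(Q[:,2],[50,95]))
E
```

```text
t 5.47 q [-0.487  0.6    1.316 -0.444  1.881  0.96 ] p [ 0.5296 -0.3257  0.0963] 
R
 [[ 0.699  0.131 -0.703]
 [ 0.094 -0.991 -0.091]
 [-0.709 -0.002 -0.706]] F [ 0.2 -0.5 -0.7] open 0.0854 grip 0.0
3 max 0.13 end [ 0.5278 -0.3283  0.0662]
[0.11, 0.01, 0.13, 0, 0.01, 0.01, 85, 0.11, 0.02, 0.12, 0.01, 0.01, 0.02, 85, 0.11, 0.01, 0.13, 0, 0.01, 0.01, 85]
5 max 0.27 end [ 0.4719 -0.3355  0.0089]
[0, 0, 0.27, 0, 0, 0, 85, 0, 0, 0.26, 0, 0, 0, 85, 0.01, 0, 0.27, 0, 0, 0, 85, 0, 0, 0.27, 0, 0, 0, 85, 0, 0, 0.27, 0, 0, 0, 85]
tray 0.55 ((452.8944396972656, -337.9622802734375), (100.94769287109375, 61.740234375), 7.383646488189697) [0.0172172 0.0180203]
```

Request:
jog_arm(
  commands=[0.11,0.01,0.13,0,0.01,0.01,85,0.11,0.02,0.12,0.01,0.01,0.02,85,0.11,0.01,0.13,0,0.01,0.01,85,0,0,0.27,0,0,0,85,0,0,0.26,0,0,0,85,0.01,0,0.27,0,0,0,85,0,0,0.27,0,0,0,85,0,0,0.27,0,0,0,85,0,0,0,0,0,0,85],
)

```text
t: 6.7
tool_pos: [0.4687, -0.3371, 0.0106]
tool_rot: [2.855, 0.175, -1.181]
contact_force: [-0.9, -0.4, -0.0]
opening: 0.0851
grip_force: 0.0
```

```bash
python3 - <<'E'
from h import *
log()
for c,b in (('side',(380,150,480,230)),):
    d=eyes.get_image(c);cv2.imwrite('pics/s2.png',cv2.resize(cv2.cvtColor(d['image'],cv2.COLOR_RGB2BGR)[b[1]:b[3],b[0]:b[2]],(800,600),interpolation=cv2.INTER_CUBIC)[:600])
E
```

```text
t 6.7 q [-0.541  0.609  1.468 -0.455  1.715  0.995] p [ 0.4687 -0.3371  0.0106] 
R
 [[ 0.703  0.122 -0.701]
 [ 0.087 -0.992 -0.086]
 [-0.706  0.    -0.708]] F [-0.9 -0.4 -0. ] open 0.0851 grip 0.0
```

View pics/s2.png

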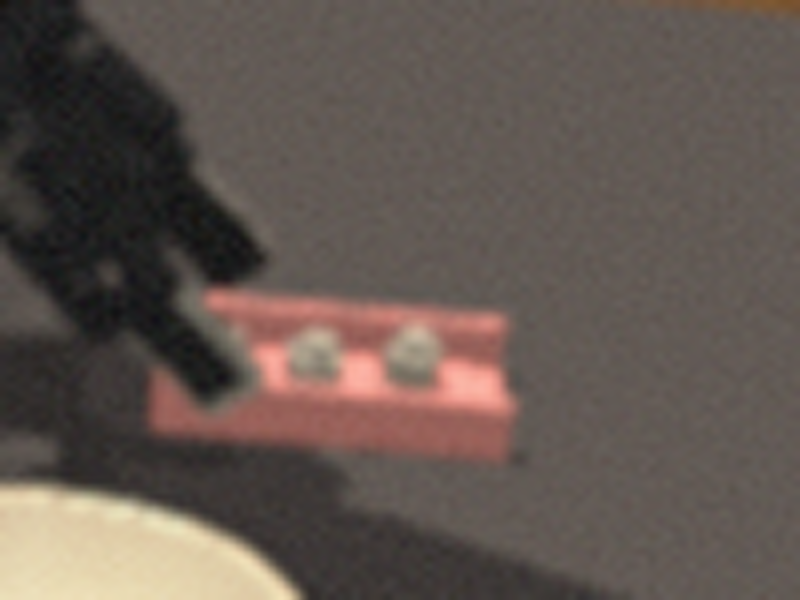

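The side view shows the two fingers at (220,370) and (230,250) straddling the tray's walled end, with the caps untouched between the walls. Closing now.

Request:
jog_arm(
  commands=[0,-0.01,0.04,0,0,0,75,0,0,0,0,0,0,66,0,0,0,0,0,0,58,0,0,0,0,0,0,55,0,0,0,0,0,0,55,0,0,0,0,0,0,55],
  newtons=50,
)

```text
t: 7.5
tool_pos: [0.4693, -0.3375, 0.011]
tool_rot: [2.855, 0.175, -1.175]
contact_force: [3.2, 0.8, 5.2]
opening: 0.0601
grip_force: 54.5
```

```bash
python3 - <<'E'
from h import *
log()
d=eyes.get_image('scene')
r=nets.silhouettes('scene','tray')[0];P=cloud(d,r['mask']);Q=P[P[:,2]>.004];print(r['p'],cv2.minAreaRect((Q[:,:2]*1000).astype(np.float32)),np.percentile(P[:,2],[2,50,98]))
E
```

```text
t 7.5 q [-0.541  0.607  1.469 -0.456  1.711  0.996] p [ 0.4693 -0.3375  0.011 ] 
R
 [[ 0.705  0.123 -0.698]
 [ 0.086 -0.992 -0.089]
 [-0.704  0.003 -0.71 ]] F [3.2 0.8 5.2] open 0.0601 grip 54.53629732131958Traceback (most recent call last):
  File "<stdin>", line 4, in <module>
IndexError: list index out of range
```

```bash
cat >> plan.py <<'E'
# tray pose in tool frame, fixed at grasp
import os
def T(Rm,x): A=np.eye(4);A[:3,:3]=Rm;A[:3,3]=x;return A
if os.path.exists('G.npy'): G=np.load('G.npy')
def trayR(yaw,al): # al>0: open (-x) end down
    return E('z',yaw)@E('y',-al)
def tool_for(yaw,al,pt,where): # tool pose so that tray point pt is at where
    Rt=trayR(yaw,al);W=T(Rt,np.array(where)-Rt@np.array(pt))
    A=W@np.linalg.inv(G);return A[:3,3],A[:3,:3]
E
python3 - <<'E'
from plan import *
import plan
x,M=cur()
plan.G=np.linalg.inv(T(M,x))@T(trayR(.1275,0),[.4525,-.3378,0]);np.save('G.npy',plan.G)
print(plan.G.round(3))
x,M=plan.plan(x,M,x+[0,0,.012],M,2,55)
q=np.array(D[-2][0])
def go(yaw,al,pt,w,n):
    global x,M,q
    x1,M1=tool_for(yaw,al,pt,w); q,e=ik(x1,M1,q); print('ik',q.round(2),round(e,4))
    x,M=plan.plan(x,M,x1,M1,n,55)
end=[-.05,0,.004]
go(.1275,-.1,[0,0,0],[.4525,-.3378,.09],8)
go(.1275,-.1,end,[.512,-.1035,.10],14)
E
```

```text
[[ 0.71  -0.005 -0.704 -0.004]
 [-0.004 -1.     0.003 -0.002]
 [-0.704  0.001 -0.71   0.02 ]
 [ 0.     0.     0.     1.   ]]
2 max 0.07 end [ 0.4692 -0.3375  0.0229]
[-0.07, 0, -0.07, 0, 0, 0, 55, -0.07, 0, -0.07, 0, 0, 0, 55]
ik [-0.52  0.55  1.42 -0.52  1.9   0.94] 0.0
8 max 0.13 end [ 0.4705 -0.3371  0.0993]
[-0.11, 0, -0.11, 0, -0.12, 0, 55, -0.11, 0, -0.12, 0, -0.13, 0, 55, -0.12, 0, -0.11, 0, -0.12, 0, 55, -0.11, 0, -0.11, 0, -0.13, 0, 55, -0.12, 0, -0.11, 0, -0.12, 0, 55, -0.11, 0, -0.11, 0, -0.13, 0, 55, -0.12, 0, -0.1, 0, -0.12, 0, 55, -0.12, 0, -0.11, 0, -0.13, 0, 55]
ik [-0.18  0.64  1.29 -0.27  2.06  1.25] 0.0
14 max 0.27 end [ 0.5787 -0.0969  0.1004]
[0.1, -0.27, -0.13, 0, 0, 0, 55, 0.1, -0.27, -0.12, 0, 0, 0, 55, 0.11, -0.26, -0.13, 0, 0, 0, 55, 0.1, -0.27, -0.13, 0, 0, 0, 55, 0.1, -0.27, -0.13, 0, 0, 0, 55, 0.1, -0.27, -0.12, 0, 0, 0, 55, 0.11, -0.27, -0.13, 0, 0, 0, 55, 0.1, -0.26, -0.13, 0, 0, 0, 55, 0.1, -0.27, -0.12, 0, 0, 0, 55, 0.1, -0.27, -0.13, 0, 0, 0, 55, 0.11, -0.27, -0.13, 0, 0, 0, 55, 0.1, -0.27, -0.13, 0, 0, 0, 55, 0.1, -0.26, -0.12, 0, 0, 0, 55, 0.1, -0.27, -0.13, 0, 0, 0, 55]
```

Request:
jog_arm(
  commands=[-0.07,0,-0.07,0,0,0,55,-0.07,0,-0.07,0,0,0,55,-0.11,0,-0.11,0,-0.12,0,55,-0.11,0,-0.12,0,-0.13,0,55,-0.12,0,-0.11,0,-0.12,0,55,-0.11,0,-0.11,0,-0.13,0,55,-0.12,0,-0.11,0,-0.12,0,55,-0.11,0,-0.11,0,-0.13,0,55,-0.12,0,-0.1,0,-0.12,0,55,-0.12,0,-0.11,0,-0.13,0,55,0,0,0,0,0,0,55],
)

```text
t: 8.98
tool_pos: [0.4704, -0.3372, 0.0993]
tool_rot: [2.788, 0.17, -1.313]
contact_force: [-0.4, -0.2, -1.5]
opening: 0.0602
grip_force: 54.0
```

```bash
python3 - <<'E'
from h import *
log()
d=eyes.get_image('side')
for n in ('tray','cap0'):
  for r in nets.silhouettes('side',n)[:3]:
    P=cloud(d,r['mask']); print(n,r['p'],r['bbox'],np.percentile(P,[2,50,98],axis=0).round(3).tolist() if len(P) else 0)
cv2.imwrite('pics/s3.png',cv2.resize(cv2.cvtColor(d['image'],cv2.COLOR_RGB2BGR)[120:230,360:507],(800,600),interpolation=cv2.INTER_CUBIC))
E
```

```text
t 8.97 q [-0.524  0.549  1.42  -0.515  1.896  0.945] p [ 0.4704 -0.3372  0.0993] 
R
 [[ 0.632  0.123 -0.765]
 [ 0.076 -0.992 -0.097]
 [-0.771  0.003 -0.636]] F [-0.4 -0.2 -1.5] open 0.0602 grip 54.016574189881794
tray 0.86 [403.3, 157.6, 449.8, 173.7] [[0.404, -0.371, 0.088], [0.444, -0.312, 0.1], [0.495, -0.302, 0.111]]
cap0 0.61 [419.1, 159.1, 427.6, 164.7] [[0.453, -0.34, 0.1], [0.459, -0.334, 0.104], [0.464, -0.329, 0.108]]
cap0 0.45 [432.9, 156.7, 442.4, 166.0] [[0.424, -0.356, 0.099], [0.432, -0.346, 0.105], [0.439, -0.342, 0.111]]
```

View pics/s3.png

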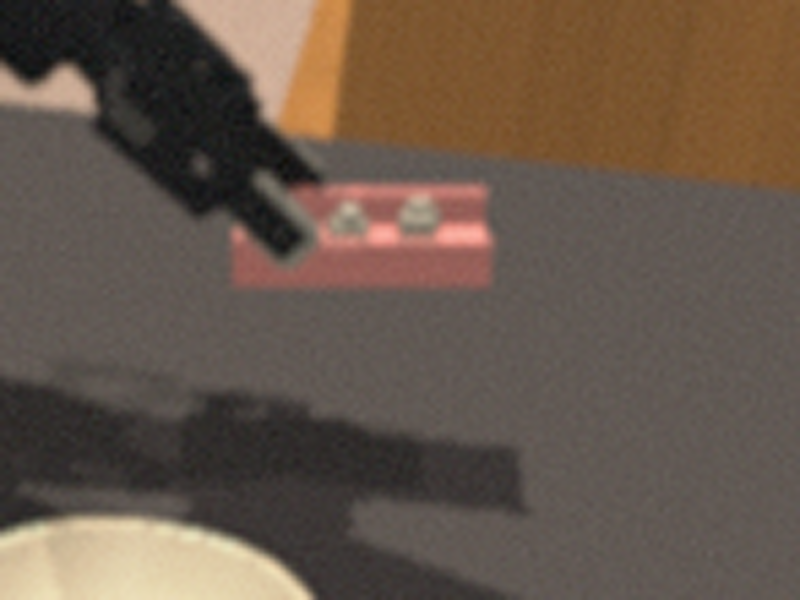

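The side view shows the tray lifted at (360,235), held firmly with its open end slightly up and the caps still inside.

Request:
jog_arm(
  commands=[0.05,-0.14,-0.06,0,0,0,55,0.1,-0.27,-0.13,0,0,0,55,0.1,-0.27,-0.12,0,0,0,55,0.11,-0.26,-0.13,0,0,0,55,0.1,-0.27,-0.13,0,0,0,55,0.1,-0.27,-0.13,0,0,0,55,0.1,-0.27,-0.12,0,0,0,55,0.11,-0.27,-0.13,0,0,0,55,0.1,-0.26,-0.13,0,0,0,55,0.1,-0.27,-0.12,0,0,0,55,0.1,-0.27,-0.13,0,0,0,55,0.11,-0.27,-0.13,0,0,0,55,0.1,-0.27,-0.13,0,0,0,55,0.1,-0.26,-0.12,0,0,0,55,0.05,-0.13,-0.07,0,0,0,55,0,0,0,0,0,0,55],
)

```text
t: 11.12
tool_pos: [0.5784, -0.0963, 0.0997]
tool_rot: [2.787, 0.172, -1.315]
contact_force: [-0.6, -0.1, -2.3]
opening: 0.0602
grip_force: 54.0
```

```bash
python3 - <<'E'
from h import *
o=log()
d=eyes.get_image('side')
for n in ('tray','dish'):
  for r in nets.silhouettes('side',n)[:1]:
    P=cloud(d,r['mask']); print(n,r['p'],np.percentile(P,[2,50,98],axis=0).round(3).tolist() if len(P) else 0)
from plan import *
import plan
W=T(*cur()[::-1])@G;print('tray',W.round(3))
x,M=cur();q=o['q']
end=[-.05,0,.004]
for al,z,n in ((.2,.085,6),(.6,.06,9),(1.25,.05,16)):
    x1,M1=tool_for(.1,al,end,[.512,-.1035,z]);q,e=ik(x1,M1,q);print('ik',q.round(2),round(e,4))
    x,M=plan.plan(x,M,x1,M1,n,55)
E
```

```text
t 11.12 q [-0.18   0.639  1.29  -0.267  2.057  1.248] p [ 0.5784 -0.0963  0.0997] 
R
 [[ 0.631  0.124 -0.766]
 [ 0.077 -0.992 -0.097]
 [-0.772  0.002 -0.636]] F [-0.6 -0.1 -2.3] open 0.0602 grip 53.99363533244468
tray 0.93 [[0.51, -0.234, -0.0], [0.555, -0.076, 0.099], [0.604, -0.061, 0.111]]
dish 0.79 [[0.44, -0.162, 0.003], [0.498, -0.128, 0.027], [0.555, -0.041, 0.044]]
tray [[ 0.987 -0.126  0.1    0.56 ]
 [ 0.126  0.992  0.012 -0.098]
 [-0.101  0.001  0.995  0.09 ]
 [ 0.     0.     0.     1.   ]]
ik [-0.22  0.44  1.45 -0.18  1.8   1.27] 0.0
6 max 0.51 end [ 0.5758 -0.0987  0.1052]
[-0.02, 0, 0, 0.03, 0.5, 0.03, 55, -0.01, 0.01, -0.01, 0.03, 0.5, 0.04, 55, -0.02, 0, -0.01, 0.03, 0.51, 0.03, 55, -0.01, 0.01, 0, 0.03, 0.5, 0.04, 55, -0.02, 0, -0.01, 0.03, 0.5, 0.03, 55, -0.01, 0, -0.01, 0.03, 0.5, 0.03, 55]
ik [-0.27  0.16  1.73 -0.07  1.42  1.22] 0.0
9 max 0.45 end [ 0.5633 -0.1005  0.1034]
[-0.02, 0, 0.02, 0, 0.44, 0, 55, -0.02, 0, 0.01, 0, 0.45, 0, 55, -0.02, 0, 0.02, 0.01, 0.44, 0, 55, -0.02, 0, 0.01, 0, 0.45, 0, 55, -0.02, 0, 0.01, 0, 0.44, 0, 55, -0.02, 0, 0.01, 0, 0.45, 0, 55, -0.02, 0, 0.01, 0.01, 0.44, 0, 55, -0.02, 0, 0.01, 0, 0.45, 0, 55, -0.02, 0.01, 0.01, 0, 0.44, 0, 55]
ik [-0.46 -0.34  2.22  0.32  0.89  0.86] 0.0
16 max 0.41 end [ 0.5264 -0.104   0.1154]
[-0.04, 0, -0.01, 0, 0.41, 0, 55, -0.04, 0, 0, 0, 0.4, 0, 55, -0.04, 0, -0.01, 0.01, 0.41, 0, 55, -0.04, 0, -0.01, 0, 0.41, 0, 55, -0.04, 0, -0.01, 0, 0.4, 0, 55, -0.04, 0, -0.02, 0, 0.41, 0, 55, -0.03, 0, -0.01, 0, 0.4, 0, 55, -0.04, 0, -0.02, 0.01, 0.41, 0, 55, -0.04, 0, -0.02, 0, 0.41, 0, 55, -0.03, 0, -0.02, 0, 0.4, 0, 55, -0.04, 0, -0.02, 0, 0.41, 0, 55, -0.03, 0, -0.02, 0, 0.41, 0, 55, -0.03, 0, -0.02, 0.01, 0.4, 0, 55, -0.04, 0, -0.03, 0, 0.41, 0, 55, -0.03, 0, -0.02, 0, 0.41, 0, 55, -0.03, 0, -0.03, 0, 0.4, 0, 55]
```

Request:
jog_arm(
  commands=[-0.02,0,0,0.03,0.5,0.03,55,-0.01,0.01,-0.01,0.03,0.5,0.04,55,-0.02,0,-0.01,0.03,0.51,0.03,55,-0.01,0.01,0,0.03,0.5,0.04,55,-0.02,0,-0.01,0.03,0.5,0.03,55,-0.01,0,-0.01,0.03,0.5,0.03,55,-0.02,0,0.02,0,0.44,0,55,-0.02,0,0.01,0,0.45,0,55,-0.02,0,0.02,0.01,0.44,0,55,-0.02,0,0.01,0,0.45,0,55,-0.02,0,0.01,0,0.44,0,55,-0.02,0,0.01,0,0.45,0,55,-0.02,0,0.01,0.01,0.44,0,55,-0.02,0,0.01,0,0.45,0,55,-0.02,0.01,0.01,0,0.44,0,55],
)

```text
t: 13.15
tool_pos: [0.5629, -0.1006, 0.1035]
tool_rot: [3.117, 0.148, -0.282]
contact_force: [-0.6, -0.5, -1.0]
opening: 0.0608
grip_force: 54.1
```

Request:
jog_arm(
  commands=[-0.04,0,-0.01,0,0.41,0,55,-0.04,0,0,0,0.4,0,55,-0.04,0,-0.01,0.01,0.41,0,55,-0.04,0,-0.01,0,0.41,0,55,-0.04,0,-0.01,0,0.4,0,55,-0.04,0,-0.02,0,0.41,0,55,-0.03,0,-0.01,0,0.4,0,55,-0.04,0,-0.02,0.01,0.41,0,55,-0.04,0,-0.02,0,0.41,0,55,-0.03,0,-0.02,0,0.4,0,55,-0.04,0,-0.02,0,0.41,0,55,-0.03,0,-0.02,0,0.41,0,55,-0.03,0,-0.02,0.01,0.4,0,55,-0.04,0,-0.03,0,0.41,0,55,-0.03,0,-0.02,0,0.41,0,55,-0.03,0,-0.03,0,0.4,0,55,0,0,0,0,0,0,55,0,0,0,0,0,0,55],
)

```text
t: 15.4
tool_pos: [0.5267, -0.1037, 0.1157]
tool_rot: [-3.028, -0.145, -0.724]
contact_force: [0.1, -1.0, -1.4]
opening: 0.0603
grip_force: 54.1
```

```bash
python3 - <<'E'
from h import *
o=log()
a=eyes.get_image('side')
for r in nets.silhouettes('side','cap0')[:5]:
    P=cloud(a,r['mask']); print('side cap',r['p'],r['bbox'],np.median(P,axis=0).round(3) if len(P) else 0)
b=eyes.get_image('scene')
for r in nets.silhouettes('scene','cap0')[:5]:
    P=cloud(b,r['mask']); print('scene cap',r['p'],r['bbox'],np.median(P,axis=0).round(3) if len(P) else 0)
c=eyes.get_image('wrist')
A=cv2.resize(a['image'][150:270,320:440],(400,400),interpolation=cv2.INTER_CUBIC)
B=cv2.resize(b['image'][150:260,220:330],(400,400),interpolation=cv2.INTER_CUBIC)
cv2.imwrite('pics/p4.png',cv2.cvtColor(np.hstack([A,B]),cv2.COLOR_RGB2BGR))
E
```

```text
t 15.4 q [-0.461 -0.339  2.216  0.317  0.884  0.859] p [ 0.5267 -0.1037  0.1157] 
R
 [[ 0.888  0.096  0.45 ]
 [ 0.084 -0.995  0.046]
 [ 0.452 -0.003 -0.892]] F [ 0.1 -1.  -1.4] open 0.0603 grip 54.09942090511322
side cap 0.61 [388.1, 238.5, 396.2, 250.0] [ 0.478 -0.1    0.025]
```

View pics/p4.png

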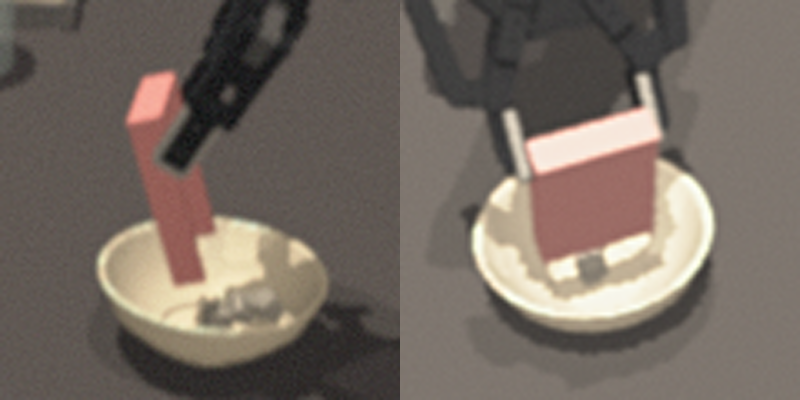

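The left (side) view shows the grey caps in the dish around (240,300). In the right (scene) view one shows at (592,265), and the tray hangs empty above. Raising to count them.

Request:
jog_arm(
  commands=[0.07,0,-0.13,0,0,0,55,0.11,0,-0.22,0,0,0,55,0.11,0,-0.22,0,0,0,55,0.11,0,-0.22,0,0,0,55,0.11,0,-0.22,0,0,0,55,0.11,0,-0.22,0,0,0,55,0.11,0,-0.22,0,0,0,55,0,0,0,0,0,0,55],
)

```text
t: 16.65
tool_pos: [0.5272, -0.1043, 0.215]
tool_rot: [-3.028, -0.145, -0.728]
contact_force: [-0.4, -0.2, -1.3]
opening: 0.0604
grip_force: 54.1
```

```bash
python3 - <<'E'
from h import *
o=log()
a=eyes.get_image('side')
for r in nets.silhouettes('side','cap0')[:5]:
    P=cloud(a,r['mask']); print('side cap',r['p'],r['bbox'],np.median(P,axis=0).round(3) if len(P) else 0)
t=nets.silhouettes('side','tray')
if t: P=cloud(a,t[0]['mask']);print('tray',np.percentile(P,[2,98],axis=0).round(3))
b=eyes.get_image('scene')
for r in nets.silhouettes('scene','cap0')[:5]:
    P=cloud(b,r['mask']); print('scene cap',r['p'],r['bbox'],np.median(P,axis=0).round(3) if len(P) else 0)
r=nets.silhouettes('scene','tray')
if r:
    P=cloud(b,r[0]['mask']);print(r[0]['p'],'tray',np.percentile(P,[2,98],axis=0).round(3))
    # plane fit of underside
    c=np.median(P,axis=0);Q=P[np.linalg.norm(P-c,axis=1)<.03];n=np.linalg.svd(Q-Q.mean(0))[2][2];print('plane n',n.round(3))
from plan import *
import plan
W=T(*cur()[::-1])@G;print('tray by grasp',W.round(3))
x,M=cur();q=o['q']
for al,w,n in ((np.pi/2,[.50,.04,.16],14),(np.pi/2,[.56,.19,.10],14)):
    x1,M1=tool_for(-.052,al,[-.05,0,.009],w);q,e=ik(x1,M1,q);print('ik',q.round(2),round(e,4))
    x,M=plan.plan(x,M,x1,M1,n,55)
A=cv2.resize(a['image'][130:270,310:450],(400,400),interpolation=cv2.INTER_CUBIC)
B=cv2.resize(b['image'][130:260,210:340],(400,400),interpolation=cv2.INTER_CUBIC)
cv2.imwrite('pics/p5.png',cv2.cvtColor(np.hstack([A,B]),cv2.COLOR_RGB2BGR))
E
```

```text
t 16.65 q [-0.462 -0.452  2.125  0.278  1.077  0.929] p [ 0.5272 -0.1043  0.215 ] 
R
 [[ 0.887  0.096  0.452]
 [ 0.085 -0.995  0.045]
 [ 0.455 -0.001 -0.891]] F [-0.4 -0.2 -1.3] open 0.0604 grip 54.13842022418976
side cap 0.59 [397.8, 236.5, 404.3, 249.2] [ 0.463 -0.11   0.023]
side cap 0.56 [389.8, 239.5, 396.5, 248.4] [ 0.477 -0.1    0.026]
side cap 0.52 [383.7, 242.7, 389.4, 248.7] [ 0.492 -0.102  0.017]
tray [[0.649 0.264 0.018]
 [0.696 0.307 0.161]]
scene cap 0.62 [269.3, 217.2, 280.8, 227.3] [ 0.496 -0.11   0.017]
scene cap 0.55 [268.2, 207.4, 273.7, 218.3] [ 0.48  -0.107  0.027]
scene cap 0.38 [257.2, 205.6, 268.2, 218.3] [ 0.468 -0.12   0.025]
0.77 tray [[ 0.509 -0.137  0.145]
 [ 0.547 -0.075  0.244]]
plane n [-0.945 -0.096  0.313]
tray by grasp [[ 0.315 -0.1   -0.944  0.531]
 [ 0.031  0.995 -0.095 -0.101]
 [ 0.949  0.001  0.317  0.192]
 [ 0.     0.     0.     1.   ]]
ik [-0.09 -0.83  2.41  0.04  0.77  1.52] 0.0
14 max 0.23 end [0.498  0.0386 0.2265]
[-0.01, -0.17, -0.02, -0.06, 0.23, 0.09, 55, -0.01, -0.17, -0.03, -0.07, 0.23, 0.09, 55, -0.01, -0.17, -0.02, -0.06, 0.23, 0.08
[... 318 characters left out ...]
2, -0.17, -0.03, -0.06, 0.23, 0.09, 55, -0.02, -0.17, -0.04, -0.06, 0.23, 0.08, 55, -0.01, -0.17, -0.04, -0.07, 0.23, 0.09, 55, -0.02, -0.17, -0.04, -0.06, 0.23, 0.09, 55]
ik [ 0.32 -0.36  2.23 -0.5   0.57  2.28] 0.0
14 max 0.19 end [0.5579 0.1882 0.1667]
[-0.01, -0.18, 0.09, 0, 0, 0, 55, -0.01, -0.18, 0.1, 0, 0, 0, 55, 0, -0.18, 0.09, 0, 0, 0, 55, -0.01, -0.19, 0.1, 0, 0, 0, 55, -0.01, -0.18, 0.09, 0, 0, 0, 55, -0.01, -0.18, 0.1, 0, 0, 0, 55, 0, -0.18, 0.09, 0, 0, 0, 55, -0.01, -0.18, 0.09, 0, 0, 0, 55, -0.01, -0.18, 0.1, 0, 0, 0, 55, -0.01, -0.19, 0.09, 0, 0, 0, 55, -0.01, -0.18, 0.1, 0, 0, 0, 55, 0, -0.18, 0.09, 0, 0, 0, 55, -0.01, -0.18, 0.1, 0, 0, 0, 55, -0.01, -0.18, 0.09, 0, 0, 0, 55]
```

View pics/p5.png

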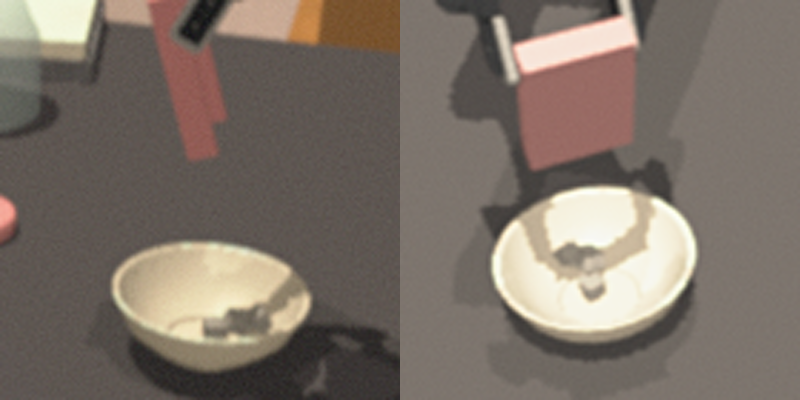

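Both views show three caps in the dish, and the tray is empty with its measured tilt matching the grasp model. Next I'll measure the brass outline while moving.

Request:
jog_arm(
  commands=[-0.01,-0.17,-0.02,-0.06,0.23,0.09,55,-0.01,-0.17,-0.03,-0.07,0.23,0.09,55,-0.01,-0.17,-0.02,-0.06,0.23,0.08,55,-0.01,-0.17,-0.03,-0.06,0.23,0.09,55,-0.01,-0.18,-0.03,-0.07,0.23,0.09,55,-0.01,-0.17,-0.03,-0.06,0.23,0.09,55,-0.01,-0.17,-0.03,-0.07,0.23,0.08,55,-0.01,-0.17,-0.03,-0.06,0.23,0.09,55,-0.02,-0.16,-0.03,-0.06,0.23,0.09,55,-0.01,-0.17,-0.04,-0.07,0.23,0.09,55,-0.02,-0.17,-0.03,-0.06,0.23,0.09,55,-0.02,-0.17,-0.04,-0.06,0.23,0.08,55,-0.01,-0.17,-0.04,-0.07,0.23,0.09,55,-0.02,-0.17,-0.04,-0.06,0.23,0.09,55,0,0,0,0,0,0,55],
)

```text
t: 18.82
tool_pos: [0.4979, 0.0395, 0.2271]
tool_rot: [2.882, -0.078, 1.204]
contact_force: [-0.5, -0.2, -1.4]
opening: 0.0601
grip_force: 54.2
```

```bash
cat > berth.py <<'E'
from h import *
def rayplane(d,uv,z):
    K=d['K'];T=d['cam_to_world'];uv=np.asarray(uv,float)
    r=np.c_[(uv[:,0]-K[0,2])/K[0,0],-(uv[:,1]-K[1,2])/K[1,1],-np.ones(len(uv))]@T[:3,:3].T
    return T[:3,3]+r*((z-T[2,3])/r[:,2])[:,None]
def berth(cam):
    d=eyes.get_image(cam);h=cv2.cvtColor(d['image'],cv2.COLOR_RGB2HSV)
    v,u=np.nonzero((h[...,1]>130)&(h[...,0]>8)&(h[...,0]<28)&(h[...,2]>120))
    X=rayplane(d,np.c_[u,v],.012)
    zc=d['z_map'][v,u];P=cloud(d,np.zeros((480,640),bool)|((h[...,1]>130)&(h[...,0]>8)&(h[...,0]<28)&(h[...,2]>120)))
    k=(np.abs(X[:,0]-.56)<.045)&(np.abs(X[:,1]-.19)<.065);X=X[k]
    Pk=P[(np.abs(P[:,0]-.56)<.045)&(np.abs(P[:,1]-.19)<.065)]
    print(cam,len(X),'rect',cv2.minAreaRect((X[:,:2]*1000).astype(np.float32)),'z',np.percentile(Pk[:,2],[10,50,90]).round(4) if len(Pk) else 0)
    return d,X
E
python3 - <<'E'
from berth import *
o=log()
for c in ('scene','side','wrist'):
    try: d,X=berth(c)
    except Exception as e: print(c,e)
save(d,'w6.png')
E
```

```text
t 18.82 q [-0.084 -0.83   2.412  0.036  0.769  1.526] p [0.4979 0.0395 0.2271] 
R
 [[ 0.702 -0.053  0.711]
 [-0.04  -0.999 -0.035]
 [ 0.711 -0.004 -0.703]] F [-0.5 -0.2 -1.4] open 0.0601 grip 54.177648425102234
scene 327 rect ((572.8712768554688, 180.59136962890625), (109.00870513916016, 69.4097900390625), 86.97241973876953) z [0.0104 0.0121 0.0138]
side 514 rect ((560.7481079101562, 190.72314453125), (96.85758209228516, 45.792823791503906), 87.73391723632812) z [0.0103 0.0113 0.0124]
wrist 580 rect ((561.0830078125, 197.01478576660156), (81.40390014648438, 43.25498580932617), 86.8327407836914) z [0.0109 0.0119 0.0129]
```

View pics/w6.png

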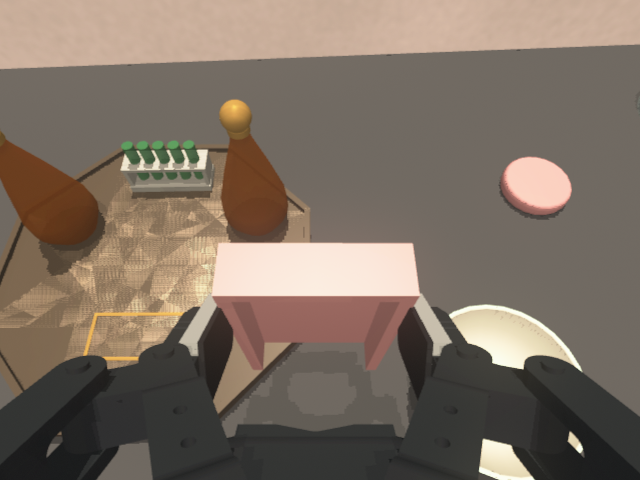

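The wrist view shows the tray held centrally at (315,300), the berth outline at (90–200, 313–358), the bottles and vial stand well beyond it, and the compact and dish off to the right.

Request:
jog_arm(
  commands=[-0.01,-0.18,0.09,0,0,0,55,-0.01,-0.18,0.1,0,0,0,55,0,-0.18,0.09,0,0,0,55,-0.01,-0.19,0.1,0,0,0,55,-0.01,-0.18,0.09,0,0,0,55,-0.01,-0.18,0.1,0,0,0,55,0,-0.18,0.09,0,0,0,55,-0.01,-0.18,0.09,0,0,0,55,-0.01,-0.18,0.1,0,0,0,55,-0.01,-0.19,0.09,0,0,0,55,-0.01,-0.18,0.1,0,0,0,55,0,-0.18,0.09,0,0,0,55,-0.01,-0.18,0.1,0,0,0,55,-0.01,-0.18,0.09,0,0,0,55,0,0,0,0,0,0,55],
)

```text
t: 20.85
tool_pos: [0.5586, 0.1879, 0.167]
tool_rot: [2.882, -0.081, 1.202]
contact_force: [0.0, -0.3, -0.9]
opening: 0.0601
grip_force: 54.2
```

```bash
cat > chk.py <<'E'
from berth import *
def check(cams=('scene','side')):
    for c in cams:
        b=eyes.get_image(c);r=nets.silhouettes(c,'tray')
        for k in r[:2]:
            m=cv2.erode(k['mask'].astype(np.uint8),np.ones((3,3)))>0
            P=cloud(b,m)
            if len(P)<30: continue
            med=np.median(P,axis=0)
            if abs(med[0]-.56)>.05: continue
            Q=P.copy()
            for _ in range(6):
                ce=Q.mean(0);n=np.linalg.svd(Q-ce)[2][2];dd=(P-ce)@n;Q=P[np.abs(dd)<.003]
            print(c,round(k['p'],2),'plane n',n.round(3),'yaw',np.degrees(np.arctan2(n[1],n[0])).round(2),'c',ce.round(4),len(Q),'ext',np.percentile(P,[1,99],axis=0).round(4).tolist())
E
python3 - <<'E'
from chk import *
o=log();check()
from plan import *
import plan
W=T(*cur()[::-1])@G;print('tray by grasp',W.round(3), 'mid',(W@[0,0,.009,1]).round(4))
E
```

```text
t 20.85 q [ 0.321 -0.356  2.231 -0.5    0.57   2.275] p [0.5586 0.1879 0.167 ] 
R
 [[ 0.703 -0.055  0.709]
 [-0.041 -0.998 -0.037]
 [ 0.71  -0.003 -0.704]] F [ 0.  -0.3 -0.9] open 0.0601 grip 54.21351134777069
scene 0.91 plane n [ 0.999 -0.051  0.001] yaw -2.93 c [0.5684 0.183  0.1546] 1275 ext [[0.5545, 0.1537, 0.1042], [0.5717, 0.2129, 0.2004]]
side 0.75 plane n [ 0.997 -0.074  0.017] yaw -4.22 c [0.5603 0.1994 0.1584] 459 ext [[0.55, 0.1607, 0.1028], [0.5688, 0.2203, 0.1998]]
tray by grasp [[-0.002  0.053 -0.999  0.57 ]
 [ 0.     0.999  0.053  0.189]
 [ 1.    -0.    -0.002  0.151]
 [ 0.     0.     0.     1.   ]] mid [0.5606 0.1892 0.1512 1.    ]
```

```bash
python3 - <<'E'
from plan import *
import plan
x,M=cur()
x1,M1=tool_for(-.051,np.pi/2,[-.05,0,.009],[.5612,.1898,.018])
x,M=plan.plan(x,M,x1,M1,10,55,hold=1)
E
```

```text
10 max 0.1 end [0.559  0.1883 0.0847]
[-0.1, 0, 0.1, 0, 0, 0, 55, -0.1, 0, 0.1, 0, 0, 0, 55, -0.09, 0, 0.09, 0, -0.01, 0, 55, -0.1, 0, 0.1, 0.01, 0, 0, 55, -0.1, 0, 0.1, 0, 0, 0, 55, -0.1, 0, 0.1, 0, 0, -0.01, 55, -0.1, 0, 0.1, 0, 0, 0, 55, -0.09, 0, 0.09, 0, 0, 0, 55, -0.1, -0.01, 0.1, 0, -0.01, 0, 55, -0.1, 0, 0.1, 0, 0, 0, 55, 0, 0, 0, 0, 0, 0, 55]
```

Request:
jog_arm(
  commands=[-0.1,0,0.1,0,0,0,55,-0.1,0,0.1,0,0,0,55,-0.09,0,0.09,0,-0.01,0,55,-0.1,0,0.1,0.01,0,0,55,-0.1,0,0.1,0,0,0,55,-0.1,0,0.1,0,0,-0.01,55,-0.1,0,0.1,0,0,0,55,-0.09,0,0.09,0,0,0,55,-0.1,-0.01,0.1,0,-0.01,0,55,-0.1,0,0.1,0,0,0,55,0,0,0,0,0,0,55,0,0,0,0,0,0,55],
)

```text
t: 22.55
tool_pos: [0.559, 0.1889, 0.0846]
tool_rot: [2.883, -0.079, 1.201]
contact_force: [-1.0, -0.2, -1.1]
opening: 0.0603
grip_force: 54.2
```

```bash
python3 - <<'E'
from chk import *
o=log();check()
from plan import *
import plan
W=T(*cur()[::-1])@G;print('tray by grasp',W.round(4), 'mid',(W@[0,0,.009,1]).round(4))
E
```

```text
t 22.55 q [ 0.322 -0.203  2.269 -0.703  0.411  2.504] p [0.559  0.1889 0.0846] 
R
 [[ 0.703 -0.053  0.709]
 [-0.04  -0.999 -0.035]
 [ 0.71  -0.004 -0.704]] F [-1.  -0.2 -1.1] open 0.0603 grip 54.2365837097168
scene 0.87 plane n [ 0.999 -0.05  -0.001] yaw -2.87 c [0.5687 0.1844 0.0728] 1012 ext [[0.5555, 0.1548, 0.0221], [0.5719, 0.2135, 0.1179]]
side 0.86 plane n [ 0.996 -0.089  0.007] yaw -5.09 c [0.5604 0.2001 0.0823] 395 ext [[0.5506, 0.1615, 0.0196], [0.5695, 0.2219, 0.1177]]
tray by grasp [[-3.000e-04  5.050e-02 -9.987e-01  5.702e-01]
 [ 1.000e-04  9.987e-01  5.050e-02  1.902e-01]
 [ 1.000e+00 -1.000e-04 -3.000e-04  6.840e-02]
 [ 0.000e+00  0.000e+00  0.000e+00  1.000e+00]] mid [0.5612 0.1906 0.0683 1.    ]
```

Request:
jog_arm(
  commands=[-0.012,0,0.012,0,0,0,55,-0.012,0,0.012,0,0,0,55,-0.012,0,0.012,0,0,0,55,-0.012,0,0.012,0,0,0,55,-0.012,0,0.012,0,0,0,55,0,0,0,0,0,0,55,0,0,0,0,0,0,55],
)

```text
t: 23.62
tool_pos: [0.5592, 0.1889, 0.0799]
tool_rot: [2.883, -0.079, 1.202]
contact_force: [-0.0, -0.8, 1.5]
opening: 0.0602
grip_force: 54.4
```

Request:
jog_arm(
  commands=[-0.01,0,0.01,0,0,0,55,0,0,0,0,0,0,55,0,0,0,0,0,0,55],
)

```text
t: 24.0
tool_pos: [0.5598, 0.1889, 0.0798]
tool_rot: [2.882, -0.079, 1.204]
contact_force: [-3.1, -1.5, 5.3]
opening: 0.0602
grip_force: 54.6
```

Contact is felt at the expected height. I'll ease off slightly, lower the grip force and open slowly.

Request:
jog_arm(
  commands=[0.007,0,-0.007,0,0,0,55,0,0,0,0,0,0,55,0,0,0,0,0,0,55],
  newtons=20,
)

```text
t: 24.38
tool_pos: [0.5594, 0.1889, 0.0798]
tool_rot: [2.882, -0.079, 1.203]
contact_force: [-1.7, -1.8, 5.7]
opening: 0.0602
grip_force: 54.6
```

```bash
python3 - <<'E'
from chk import *
o=log();check()
E
```

```text
t 24.38 q [ 0.322 -0.191  2.27  -0.723  0.401  2.526] p [0.5594 0.1889 0.0798] 
R
 [[ 0.702 -0.053  0.71 ]
 [-0.04  -0.999 -0.035]
 [ 0.711 -0.003 -0.704]] F [-1.7 -1.8  5.7] open 0.0602 grip 54.64082658290863
scene 0.67 plane n [ 0.999 -0.051 -0.006] yaw -2.91 c [0.5688 0.1849 0.0683] 992 ext [[0.5551, 0.1547, 0.0169], [0.5722, 0.2138, 0.1135]]
side 0.82 plane n [ 0.996 -0.091  0.007] yaw -5.19 c [0.5602 0.1982 0.0763] 402 ext [[0.5504, 0.1594, 0.0118], [0.5699, 0.2217, 0.1124]]
```

Request:
jog_arm(
  commands=[0,0,0,0,0,0,60,0,0,0,0,0,0,61,0,0,0,0,0,0,62,0,0,0,0,0,0,63,0,0,0,0,0,0,64,0,0,0,0,0,0,66,0,0,0,0,0,0,70,0,0,0,0,0,0,76,0,0,0,0,0,0,82,0,0,0,0,0,0,85,0,0,0,0,0,0,85,0,0,0,0,0,0,85],
  newtons=20,
)

```text
t: 26.08
tool_pos: [0.5589, 0.1888, 0.0791]
tool_rot: [2.883, -0.079, 1.201]
contact_force: [0.2, -0.7, 0.1]
opening: 0.085
grip_force: 0.0
```

```bash
python3 - <<'E'
from chk import *
o=log();check()
a=eyes.get_image('side');b=eyes.get_image('scene')
A=cv2.resize(a['image'][230:380,200:350],(400,400),interpolation=cv2.INTER_CUBIC)
B=cv2.resize(b['image'][130:260,360:490],(400,400),interpolation=cv2.INTER_CUBIC)
cv2.imwrite('pics/p7.png',cv2.cvtColor(np.hstack([A,B]),cv2.COLOR_RGB2BGR))
E
```

```text
t 26.07 q [ 0.322 -0.191  2.271 -0.723  0.401  2.526] p [0.5589 0.1888 0.0791] 
R
 [[ 0.703 -0.053  0.709]
 [-0.04  -0.999 -0.036]
 [ 0.71  -0.003 -0.704]] F [ 0.2 -0.7  0.1] open 0.085 grip 0.0
```

View pics/p7.png

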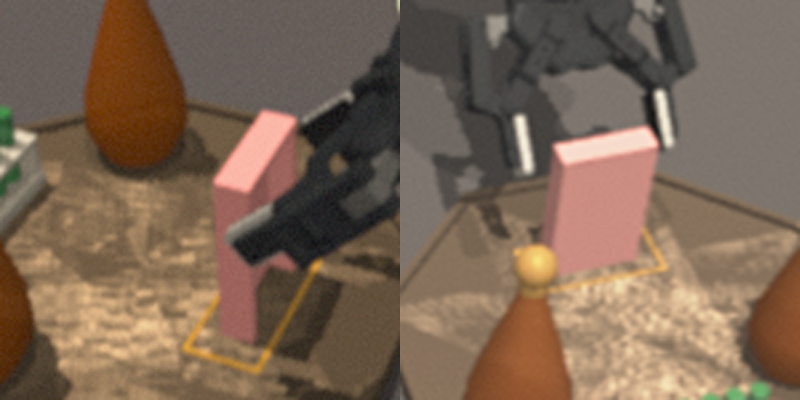

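Both views show the tray standing free and upright inside the brass outline, with its base at (240,335) in the left view. The fingers are clear on both sides. Backing off.

Request:
jog_arm(
  commands=[0,0,-0.05,0,0,0,85,0,0,-0.1,0,0,0,85,0,0,-0.15,0,0,0,85,0,0,-0.15,0,0,0,85,0,0,-0.2,0,0,0,85,0.1,0,-0.2,0,0,0,85,0.14,0,-0.2,0,0,0,85,0.14,0,-0.2,0,0,0,85,0.14,0,-0.2,0,0,0,85,0.14,0,-0.2,0,0,0,85,0.14,0,-0.14,0,0,0,85,0,0,0,0,0,0,85,0,0,0,0,0,0,85],
)

```text
t: 28.0
tool_pos: [0.5162, 0.1906, 0.1881]
tool_rot: [2.883, -0.079, 1.199]
contact_force: [-0.0, -0.9, -0.6]
opening: 0.085
grip_force: 0.0
```

```bash
python3 - <<'E'
from chk import *
o=log();check()
for c in('scene','side'):
    d=eyes.get_image(c)
    for n in ('cap0','bottle_a','compact','vial_stand','dish','tray'):
        for r in nets.silhouettes(c,n)[:3]:
            P=cloud(d,r['mask'])
            if len(P)>5 and r['p']>.4: print(c,n,round(r['p'],2),np.percentile(P,[2,50,98],axis=0).round(3).tolist())
a,b=eyes.get_image('side'),eyes.get_image('wrist')
A=cv2.resize(a['image'][150:450,120:450],(440,400),interpolation=cv2.INTER_CUBIC)
B=cv2.resize(b['image'],(360,270))
B=np.vstack([B,np.zeros((130,360,3),np.uint8)])
cv2.imwrite('pics/p8.png',cv2.cvtColor(np.hstack([A,B]),cv2.COLOR_RGB2BGR))
berth('side')
E
```

```text
t 28.0 q [ 0.364 -0.503  2.294 -0.481  0.665  2.266] p [0.5162 0.1906 0.1881] 
R
 [[ 0.704 -0.054  0.708]
 [-0.04  -0.999 -0.036]
 [ 0.709 -0.003 -0.705]] F [-0.  -0.9 -0.6] open 0.085 grip 0.0
scene 0.81 plane n [ 0.999 -0.036 -0.   ] yaw -2.09 c [0.5681 0.186  0.0673] 1022 ext [[0.5522, 0.1554, 0.0161], [0.5711, 0.2158, 0.1132]]
side 0.87 plane n [-0.999  0.007 -0.043] yaw 179.6 c [0.559  0.1967 0.0713] 535 ext [[0.5504, 0.1624, 0.0157], [0.5677, 0.222, 0.1121]]
scene cap0 0.51 [[0.472, -0.118, 0.004], [0.496, -0.11, 0.016], [0.502, -0.101, 0.021]]
scene cap0 0.42 [[0.462, -0.127, 0.011], [0.468, -0.12, 0.025], [0.474, -0.113, 0.03]]
scene bottle_a 0.92 [[0.668, 0.243, 0.022], [0.692, 0.263, 0.078], [0.71, 0.289, 0.162]]
scene bottle_a 0.46 [[0.495, 0.038, 0.004], [0.647, 0.17, 0.012], [0.78, 0.32, 0.018]]
scene compact 0.96 [[0.676, -0.247, 0.005], [0.712, -0.215, 0.015], [0.741, -0.183, 0.018]]
scene vial_stand 0.93 [[0.714, 0.136, 0.011], [0.738, 0.175, 0.044], [0.749, 0.22, 0.068]]
scene dish 0.57 [[0.437, -0.164, 0.003], [0.478, -0.101, 0.025], [0.557, -0.048, 0.046]]
side bottle_a 0.93 [[0.649, 0.261, 0.017], [0.669, 0.289, 0.077], [0.698, 0.307, 0.16]]
side bottle_a 0.68 [[0.673, -0.271, -0.002], [0.706, -0.2, 0.014], [0.747, -0.176, 0.016]]
side bottle_a 0.67 [[0.649, 0.079, 0.012], [0.672, 0.104, 0.073], [0.701, 0.12, 0.159]]
side compact 0.78 [[0.673, -0.24, -0.001], [0.703, -0.199, 0.014], [0.737, -0.176, 0.016]]
side vial_stand 0.89 [[0.717, 0.142, 0.013], [0.727, 0.169, 0.044], [0.735, 0.198, 0.067]]
side dish 0.74 [[0.435, -0.157, -0.0], [0.468, -0.105, 0.029], [0.543, 0.26, 0.244]]
side tray 0.81 [[0.55, 0.128, 0.011], [0.56, 0.197, 0.068], [0.578, 0.222, 0.112]]
side tray 0.48 [[0.485, 0.058, 0.003], [0.602, 0.236, 0.011], [0.762, 0.338, 0.017]]
side 306 rect ((560.8864135742188, 190.6648712158203), (96.86498260498047, 45.001251220703125), 87.20338439941406) z [0.0103 0.0113 0.0125]
```

View pics/p8.png

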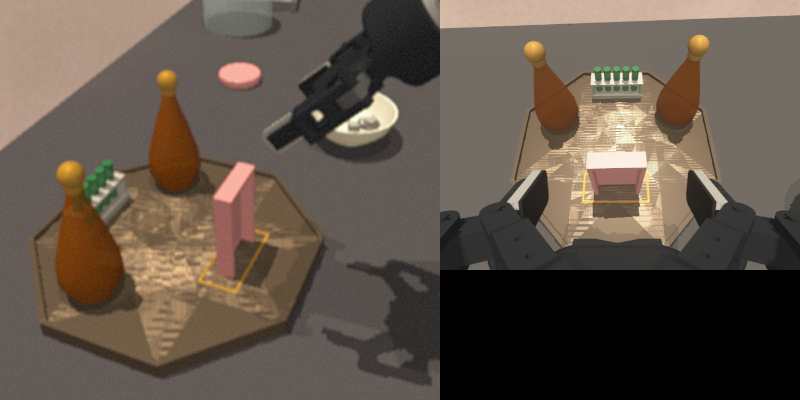

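Tray upright inside the outline, caps in the dish, nothing else moved, and the arm is clear.

```bash
python3 -c "
from station import job
print(job.finish_job())"
```

```text
the job is handed in; nothing more can be done
None
```

I tipped all three caps into the dish and stood the empty tray upright on the berth, within about 2 mm of its centre and 1° of square. The other items measured as undisturbed, and I handed the job in at about 28 s of the 54 s allowed; no verdict came back.

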